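Roll the long storage tube into the V cradle

ROBOT

A 6-joint arm with a two-finger parallel gripper is mounted at the origin on the work surface. World frame = base frame: x ahead of the robot, y to its left, z up, the work surface at z = 0. Lengths are in mm, angles in rad, forces in N, time in s.
With the tool pointing down it reaches from about 350 to 775 mm from the base axis. Payload 7.3 kg.
Tool frame: the origin (TCP) lies at the very end of the fingers, on their centre line; the grasp point (between the pads) lies 19 mm behind it; z points along the fingers, y is the line along which they close (so a half turn about z gives the same grasp; the last joint's range is limited). The gripper opens to 92 mm and grips with 3 to 60 N. Pads are 19 mm wide; open, the fingers measure 130 mm over their backs; the gripper's body (75 mm by 190 mm) begins 47 mm behind the grasp point.
Start: joints at [-1.259, 0.342, 1.524, -0, 1.275, -0.146], TCP at [232.061, -470.948, 226.741] pointing down, gripper open.
Joint ranges: [-2.53, 2.53], [-0.77, 2.02], [0.04, 2.7], [-1, 4.14], [0.28, 2.66], [-3.11, 3.11]. Speed limits (rad/s): [2.57, 2.57, 3.14, 3.14, 3.14, 3.14].

INTERFACE

Orientations are given as [roll, pitch, yaw] about the fixed x, y, z axes, in that order (R = Rz(yaw) Ry(pitch) Rx(roll)).
In Python, from plant import * gives the robot as it stands.
- The arm moves only by the tool arm_command, never from a script. Its arguments are lists of equal length, an entry for each row: "gripper": the finger opening in mm, from 0 to 91.8; "dp": the shift along the tool's x, y, z in units of 25 mm (1.0 is 25 mm), a list of three; "twist": the turn about the tool's z in units of 5 degrees (1.0 is 5 degrees). A call has exactly 5 rows; each row shifts and turns the commanded pose from where the row before left it, along the tool's axes as they then stand; what a row does not reach is not made up. A row lasts 1/8 s, in which the tool goes at most 62.5 mm and 10.7 degrees, less where a joint would pass 70% of its speed; a pose out of reach is approached as far as the arm can. A call is refused whole if a number of a shift passes 1 or a number of a turn 1, either way. A call with a gripper value outside its range is refused whole. The fingers move at their own pace and stop on an object; the grip force is fixed at half the most. Time passes only in rows, so rows that do not move let the fingers close, or fill a call up. It gives the time, the measured TCP pose, the force, the opening and the grip force at its end, in the units of the state.
- get_obs(): the state, without advancing time (a new reading comes with each control period).
- capture(name): name is "side" or "top"; returns the picture (420x560x3 uint8, red, green, blue); there is no depth.
- get_calibration(name): a dict with "mtx" (3x3 intrinsics, pixels), "position" and "attitude" of the camera in the world. Camera axes: x right, y down, z forward; pixel columns grow to the right and rows downward; lengths in mm; the calibration is good to about 2 mm. A picture is of the moment at which its call begins. get_calibration takes no time and is no camera call.
- close_job(): hands the job in; it is judged then, once.
The state is a dict: "time": time; "joint_positions": joint angles; "dq": joint speeds; "tau": joint torques, N m; "tool_pos": TCP position; "tcp_rot": TCP orientation; "contact_force": force on the tool from outside, world axes, zero at the start; "moment": the same for the moment, N m; "grip_width": finger opening in mm; "finger_force": force on a finger pad.
Only numpy, scipy, OpenCV 4.12 (cv2) and the standard library are available. Lean on these libraries where they do the work, as an engineer would, in place of code of your own. Each camera call takes 0.05 s, during which the arm holds its last target. There are 200 camera calls.

TASK

Roll the longer of the two cardboard storage tubes along the table, by pushing its side with the fingers, up the slope of the metal cradle and into its V groove, and if it ends up to one side push its end with the fingers, until it lies at rest along the groove, centred, with about the same length sticking out at both ends. Do not grasp or lift the tube, and leave the short tube and everything else on the table where it is.

Things in the scene. Friction and masses are not known exactly. Their poses are not given: they have to be found in the camera images.
- long_tube: The longer cardboard tube, plugged and stiff: 200 mm long, 50 mm in diameter, about 0.35 kg, lying left or right of the cradle. Origin at its centre, 25 mm above the table; x along its length; y, z turn as it rolls. It rolls square to its length, coasts and hardly turns on the bare table; pushed up the slope by both fingers it squares up. In the groove a few N on its end slide it lengthwise.
- short_tube: A like cardboard tube, 120 mm long, 50 mm in diameter, lying on the other side of the cradle; to be left alone. Origin at its centre, x along its length.
- cradle: Low fixed cradle of bare folded steel sheet, 160 mm long (x) and 180 mm wide (y), the same from both sides. Origin on the table under its middle. A V groove runs along its x axis at y = 0: bottom level with the table, its two crests 12 mm above the table at y = -16.5 and +16.5 mm. From each crest a plain slope falls outward to the table at y = -90 and +90 mm. In the groove the tube's axis lies 31 mm above the table; on a crest 37 mm.
- loupe: Black folding magnifier, 50 x 50 x 60 mm, standing at the near left; origin at the centre of its underside. Leave alone.
- weight: Steel disc weight, 48 mm across, 30 mm high, at the near right; origin at the centre of its underside. Leave alone.
- blower: Blue rubber dust blower standing on its base, 60 mm across, 95 mm high, beyond the cradle on the left; origin at the centre of its underside. Leave alone.
- tweezers: Steel tweezers, 130 mm long, 14 mm wide, 8 mm high, lying flat beyond the cradle on the right; origin at about its middle, x along it. Leave alone.
- jar: Jar with lid, 60 mm across, 75 mm high, at the near left; origin at the centre of its underside. Leave alone.
- spool: Wooden thread spool, 32 mm across, 40 mm high, at the far left; origin at the centre of its underside. Leave alone.
- brush: Flat brush, 200 mm long, 42 mm wide, 20 mm high, lying at the near right; origin at its middle, x along it. Leave alone.
Mind the look-alikes: they are no part of the job. What is shaped like the long_tube but blue is not meant.

How it is judged (in metres and radians):
On the way, in this order (a step that is already met when the one before it is completed fails the run):
1. the long tube has rolled a good part of a turn (angle between long_tube's own z axis and vertical above 2 rad).
2. the long tube lies in the V groove (y of long_tube in the frame of cradle between -0.005 and 0.005 m and z of long_tube in the frame of cradle between 0.028 and 0.0335 m and angle between the x axis of long_tube and the x axis of cradle, either way round below 0.08 rad), for 0.2 s.
At the end, for the whole second after the job is handed in: The long tube rests on the cradle in its V: axis within 5 mm and 0.08 rad of the groove's line, 28 to 33.5 mm high, its middle within 18 mm of the cradle's, at rest; short tube and bystanders within 15 mm of their starts (all of step 2 and x of long_tube in the frame of cradle between -0.018 and 0.018 m and linear speed of long_tube below 0.01 m/s and angular speed of long_tube below 0.2 rad/s and contact force between long_tube and cradle above 0.5 N and distance of each of short_tube, loupe, blower, brush, tweezers, jar, weight, spool from where it was at the start of the episode below 0.015 m); the robot touches nothing.
It fails at once if the long tube is lifted off the table or the slope (over 5 mm above the table before the cradle, over 6 mm above the slope or the crests on it) (height (world z) of long_tube above 0.043 m or (height (world z) of long_tube above 0.038 m and not (y of long_tube in the frame of cradle between -0.05 and 0.05 m)) or (height (world z) of long_tube above 0.03 m and not (y of long_tube in the frame of cradle between -0.11 and 0.11 m))).
It fails at once if the long tube is tipped out of level by more than 0.2 rad (not (angle between long_tube's own x axis and vertical between 1.37 and 1.77 rad)).
It fails at once if the short tube or a bystander is moved by more than 15 mm (distance of any of short_tube, loupe, blower, brush, tweezers, jar, weight, spool from where it was at the start of the episode above 0.015 m).
It also fails if it takes over 64 s, if anything falls off the work surface, if the arm or the gripper's body presses on something with over 40 N, if the wrist force passes 120 N, or if a joint passes its speed limit or range.

## Working session

There is one attempt and no reset: what is moved stays moved. The work goes in short steps, Python scripts to look and compute and a tool call to move; the robot and the scene stay as the last step left them, time stands still between calls to the robot, and variables do not carry over. Pictures are saved under pics/ and viewed, at most 10 in all, crops included, and the job is handed in when it is done.

Besides the shell and the picture viewer there is one more tool, called after "Request:" by a JSON object that holds its "op" and its "data". arm_command: Moves the arm, as the interface text tells. Its arguments: {"type":"object","properties":{"gripper":{"type":"array"},"dp":{"type":"array"},"twist":{"type":"array"}},"required":["gripper","dp","twist"]}

```bash
mkdir -p pics
cat > h.py <<'E'
from plant import *
import numpy as np, cv2
from scipy.spatial.transform import Rotation as R
def snap(c,n): 
    im=capture(c); cv2.imwrite(f'pics/{n}.png',cv2.cvtColor(im,cv2.COLOR_RGB2BGR)); return im
def cal(c):
    k=get_calibration(c); a=np.array(k['attitude'],float)
    M=a if a.shape==(3,3) else (R.from_euler('xyz',a).as_matrix() if a.size==3 else R.from_quat(a).as_matrix())
    return np.array(k['mtx']),np.array(k['position'],float),M
def pix(c,u,v,z):
    K,p,M=cal(c); d=M@np.linalg.solve(K,[u,v,1]); return (p+d*(z-p[2])/d[2]).round(1)
E
python3 - <<'E'
from h import *
for c in('side','top'):
    snap(c,c+'0'); print(get_calibration(c))
o=get_obs(); print(o['tool_pos'],o['tcp_rot'],o['time'])
E
```

```text
{'mtx': array([[501.62543034,   0.        , 280.40834825],
       [  0.        , 501.62543034, 214.19832854],
       [  0.        ,   0.        ,   1.        ]]), 'position': array([461.44305516, 914.36188218, 844.87698046]), 'attitude': array([-2.32289804,  0.00891266, -3.06180097])}
{'mtx': array([[381.81502184,   0.        , 268.68592267],
       [  0.        , 381.81502184, 210.68729219],
       [  0.        ,   0.        ,   1.        ]]), 'position': array([ 431.52651119,   59.60117427, 1037.19412506]), 'attitude': array([-3.0163829 ,  0.01948817, -1.5537468 ])}
[ 231.92907041 -470.60381626  226.1191343 ] [-3.14026450e+00 -1.80847010e-04  4.57738682e-01] 0.1
```

View pics/top0.png

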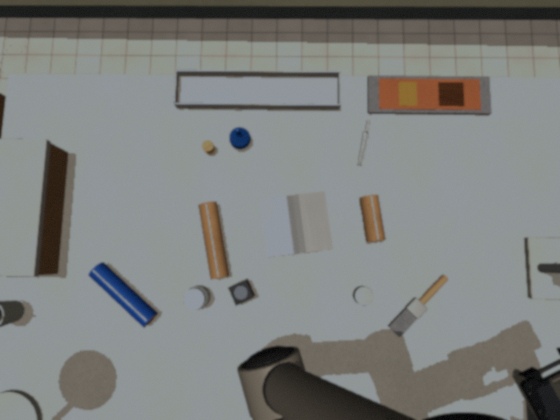

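View pics/side0.png

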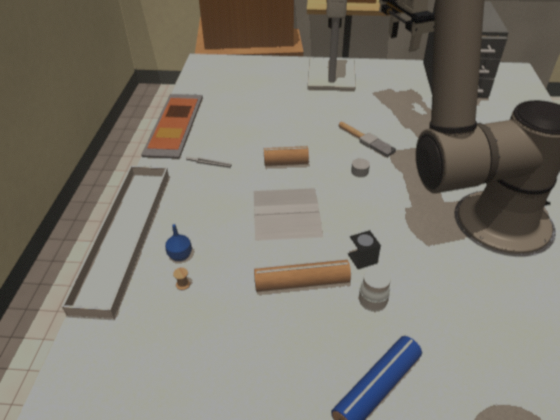

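The top view shows the long tube at about (213,240), left of the cradle at about (298,224). The short tube is at (372,218), with the loupe at (241,292) and the jar at (197,298). I'll enlarge that area to measure it.

Run:
```python
import cv2
a=cv2.imread('pics/top0.png')[180:310,180:345]; a=cv2.convertScaleAbs(a,alpha=1.2)
import numpy as np
lab=cv2.createCLAHE(3,(4,4)); b=cv2.resize(a,None,fx=4.6,fy=4.6,interpolation=cv2.INTER_CUBIC)
b=cv2.merge([lab.apply(c) for c in cv2.split(b)])
cv2.imwrite('pics/crop.png',b); print(b.shape)
```

```text
(598, 759, 3)
```

View pics/crop.png

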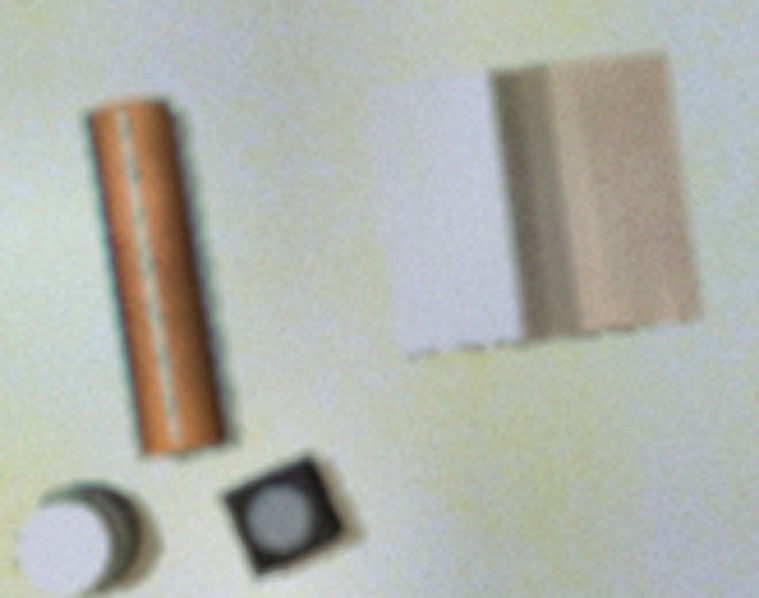

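The crop shows the cradle corners at (368,85), (668,55), (702,320) and (405,358), with the groove between (490–550,70) and (523–582,338). The tube's corners are (88,108), (170,98), (228,445) and (140,455).

Run:
```python
from h import *
def q(x,y,z): return pix('top',180+(x+.5)/4.6-.5,180+(y+.5)/4.6-.5,z)
C=[q(*p,0) for p in((368,85),(668,55),(702,320),(405,358))]
print('cradle',C,np.mean(C,0))
G=[q(*p,12) for p in((490,71),(550,67),(582,332),(523,340))]
a,b=(G[0]+G[1])/2,(G[2]+G[3])/2; print('groove',a,b,(a+b)/2,'L',np.linalg.norm(a-b),'yaw',np.arctan2(*(a-b)[1::-1]), [np.linalg.norm(G[0]-G[1]),np.linalg.norm(G[2]-G[3])])
T=[q(*p,25) for p in((88,108),(170,98),(228,445),(140,455))]
a,b=(T[0]+T[1])/2,(T[2]+T[3])/2; print('tube',a,b,(a+b)/2,'L',np.linalg.norm(a-b),'yaw',np.arctan2(*(a-b)[1::-1]), [np.linalg.norm(T[0]-T[1]),np.linalg.norm(T[2]-T[3])])
print('loupe',q(285,515,60),q(225,500,60),q(310,458,60),q(345,530,60),'jar',q(62,550,75))
# side check of tube: ends
print(pix('side',256,278,25),pix('side',350,272,25),'short',pix('top',372,218,25))
```

```text
cradle [array([596.3, 107.6,   0. ]), array([616.9, -71.3,   0. ]), array([459.7, -91. ,   0. ]), array([434.6,  82.7,   0. ])] [526.875   7.      0.   ]
groove [605.25  17.4   12.  ] [448.7   -2.85  12.  ] [526.975   7.275  12.   ] L 157.85425239758348 yaw 0.12863737122893124 [np.float64(35.51858668359427), np.float64(34.4942024114198)]
tube [579.7 246.   25. ] [380.4  207.15  25.  ] [480.05  226.575  25.   ] L 203.05125584442965 yaw 0.19251802089900782 [np.float64(48.25349728258045), np.float64(50.53286059585385)]
loupe [348.1 145.5  60. ] [355.6 178.6  60. ] [379.1 132.5  60. ] [340.7 112.5  60. ] jar [328.6 264.   75. ]
[574.2 241.1  25. ] [376.6 210.3  25. ] short [ 543.1 -192.8   25. ]
```

Request:
{"op": "arm_command", "data": {"gripper": [91.8,91.8,91.8,91.8,91.8], "dp": [[0.8,-0.5,0],[0.9,-0.5,0],[0.9,-0.5,0],[0.9,-0.4,0],[0.9,-0.4,0]], "twist": [-1,-1,-1,-1,-1]}}

```text
time: 0.72
tool_pos: [286.9, -358.7, 226.4]
tcp_rot: [-3.141, -0.0, 0.897]
contact_force: [0.5, -0.4, -0.4]
grip_width: 92.0
finger_force: 0.0
```

Request:
{"op": "arm_command", "data": {"gripper": [91.8,91.8,91.8,91.8,91.8], "dp": [[1,-0.3,0],[1,-0.2,0],[1,-0.1,0],[1,0,0],[1,0,0]], "twist": [-1,-1,-1,-1,-1]}}

```text
time: 1.35
tool_pos: [334.3, -241.3, 226.5]
tcp_rot: [-3.141, -0.0, 1.333]
contact_force: [0.3, -0.3, -0.3]
grip_width: 91.5
finger_force: 0.0
```

Request:
{"op": "arm_command", "data": {"gripper": [91.8,91.8,91.8,91.8,91.8], "dp": [[1,0,0],[1,0.2,0],[1,0.2,0],[1,0.3,0],[1,0.4,0]], "twist": [-1,-1,-1,-1,-0.8]}}

```text
time: 1.98
tool_pos: [369.7, -117.4, 226.5]
tcp_rot: [-3.141, -0.0, 1.752]
contact_force: [-0.1, -0.1, 0.3]
grip_width: 92.2
finger_force: 0.0
```

Request:
{"op": "arm_command", "data": {"gripper": [91.8,91.8,91.8,91.8,91.8], "dp": [[1,0.5,0],[1,0.5,0],[1,0.5,0],[1,0.5,0],[1,0.5,0]], "twist": [0,0,0,0,0]}}

```text
time: 2.6
tool_pos: [409.0, 16.8, 226.5]
tcp_rot: [-3.141, -0.0, 1.749]
contact_force: [-0.3, -0.1, 0.4]
grip_width: 91.6
finger_force: 0.0
```

Request:
{"op": "arm_command", "data": {"gripper": [91.8,91.8,91.8,91.8,91.8], "dp": [[1,0.5,0],[1,0.5,0],[1,0.5,0],[1,0.5,0],[1,0.5,0]], "twist": [0,0,0,0,0]}}

```text
time: 3.22
tool_pos: [448.3, 150.8, 226.4]
tcp_rot: [-3.141, 0.0, 1.749]
contact_force: [0.1, -0.9, -0.2]
grip_width: 91.7
finger_force: 0.0
```

Request:
{"op": "arm_command", "data": {"gripper": [91.8,91.8,91.8,91.8,91.8], "dp": [[1,0.4,0],[1,0.4,0],[1,0.4,0],[1,0.3,0],[1,0.3,0]], "twist": [0,0,0,0,0]}}

```text
time: 3.85
tool_pos: [470.2, 281.7, 226.2]
tcp_rot: [-3.141, 0.0, 1.749]
contact_force: [-0.4, 0.2, 0.8]
grip_width: 92.0
finger_force: 0.0
```

Request:
{"op": "arm_command", "data": {"gripper": [91.8,91.8,91.8,91.8,91.8], "dp": [[0.8,0,0],[0,0,1],[0,0,1],[0,0,1],[0,0,1]], "twist": [0,0,0,0,0]}}

```text
time: 4.47
tool_pos: [466.4, 300.6, 125.8]
tcp_rot: [-3.141, 0.0, 1.749]
contact_force: [-0.1, 0.2, 1.3]
grip_width: 91.7
finger_force: 0.0
```

Run:
```python
from h import *
snap('top','t1'); im=snap('side','s1'); cv2.imwrite('pics/s1c.png',cv2.resize(cv2.cvtColor(im[180:360,180:440],cv2.COLOR_RGB2BGR),None,fx=3,fy=3))
print(get_obs()['tool_pos'])
```

```text
[464.89539594 299.78977982 124.0713313 ]
```

View pics/s1c.png

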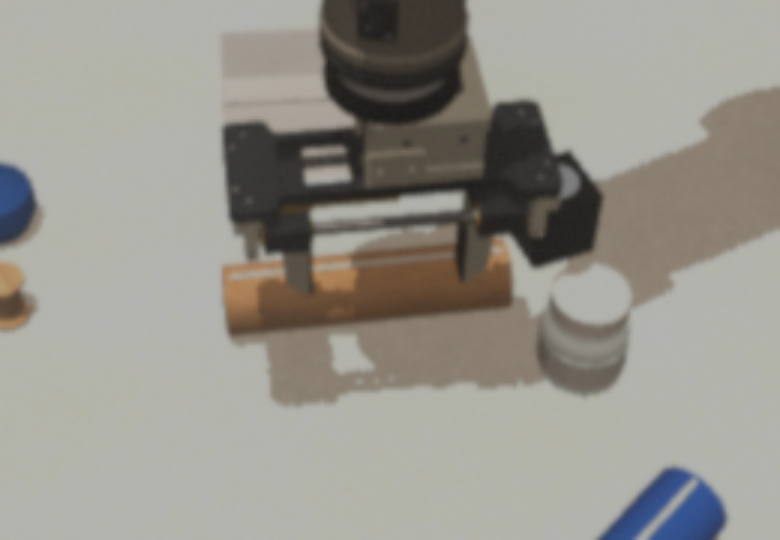

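The fingers are at (300,290) and (470,280) in the crop, behind the tube (225–510, 240–330) and centred on it. The jar (590,320) is clear.

Request:
{"op": "arm_command", "data": {"gripper": [91.8,91.8,91.8,91.8,91.8], "dp": [[0,0,1],[0,0,1],[0,0,1],[0,0,0.8],[0,0,0.3]], "twist": [0,0,0,0,0]}}

```text
time: 5.2
tool_pos: [466.7, 300.6, 24.0]
tcp_rot: [-3.141, 0.0, 1.749]
contact_force: [-0.1, 0.3, -0.4]
grip_width: 92.2
finger_force: 0.0
```

Request:
{"op": "arm_command", "data": {"gripper": [91.8,91.8,91.8,91.8,91.8], "dp": [[-0.4,0,0],[-0.4,0,0],[-0.3,0,0],[-0.2,0,0],[-0.2,0,0]], "twist": [0,0,0,0,0]}}

```text
time: 5.82
tool_pos: [473.8, 263.4, 24.4]
tcp_rot: [3.141, -0.0, 1.749]
contact_force: [-0.9, 2.0, 1.9]
grip_width: 92.0
finger_force: 1.1
```

Request:
{"op": "arm_command", "data": {"gripper": [91.8,91.8,91.8,91.8,91.8], "dp": [[-0.2,0,0.2],[-0.3,0,0],[-0.3,0,0],[-0.3,0,0],[-0.3,0,0]], "twist": [0,0,0,0,0]}}

```text
time: 6.45
tool_pos: [479.9, 228.7, 19.2]
tcp_rot: [3.142, 0.0, 1.749]
contact_force: [-0.7, 0.7, 1.0]
grip_width: 91.8
finger_force: 0.1
```

Request:
{"op": "arm_command", "data": {"gripper": [91.8,91.8,91.8,91.8,91.8], "dp": [[-0.3,0,0],[-0.3,0,0],[-0.3,0,0],[-0.3,0,0],[-0.3,0,0]], "twist": [0,0,0,0,0]}}

```text
time: 7.08
tool_pos: [486.5, 191.9, 19.2]
tcp_rot: [-3.142, 0.0, 1.749]
contact_force: [-0.2, -0.1, 0.3]
grip_width: 91.9
finger_force: 0.1
```

Run:
```python
from h import *
im=snap('side','s2'); cv2.imwrite('pics/s2c.png',cv2.resize(cv2.cvtColor(im[150:330,180:440],cv2.COLOR_RGB2BGR),None,fx=3,fy=3))
o=get_obs();print(o['tool_pos'],o['contact_force'])
```

```text
[486.62557454 191.13545847  19.16016721] [ 0.1754976  -1.21444449 -0.890411  ]
```

View pics/s2c.png

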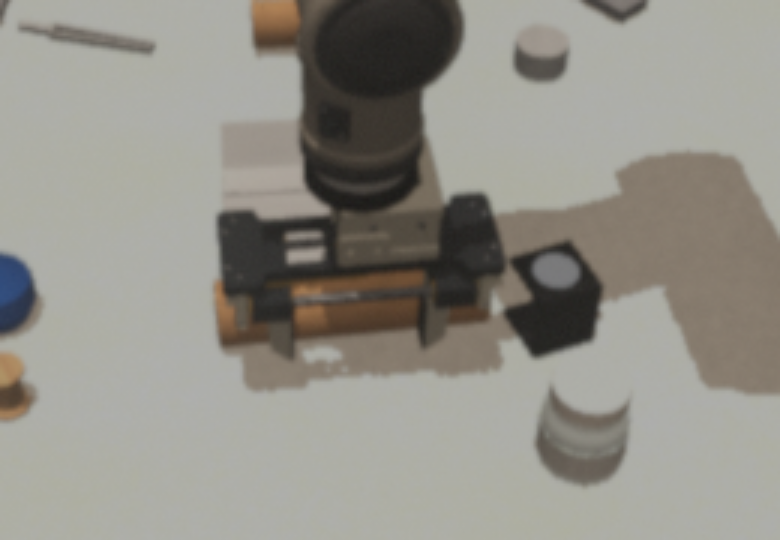

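The tube (215–490, 275–345) is rolling just ahead of the fingers, and its near end clears the loupe (510,260). Keep pushing.

Request:
{"op": "arm_command", "data": {"gripper": [91.8,91.8,91.8,91.8,91.8], "dp": [[-0.3,0,0],[-0.3,0,0],[-0.3,0,0],[-0.3,0,0],[-0.3,0,0]], "twist": [0,0,0.2,0.2,0.2]}}

```text
time: 7.75
tool_pos: [492.7, 154.9, 19.2]
tcp_rot: [3.142, 0.0, 1.696]
contact_force: [-0.1, 0.6, 0.3]
grip_width: 91.9
finger_force: 0.1
```

Request:
{"op": "arm_command", "data": {"gripper": [91.8,91.8,91.8,91.8,91.8], "dp": [[-0.2,0,0],[-0.2,0,0],[-0.2,0,0],[-0.2,0,0],[-0.2,0,0]], "twist": [0,0,0,0,0]}}

```text
time: 8.38
tool_pos: [496.1, 130.6, 19.4]
tcp_rot: [3.141, -0.0, 1.697]
contact_force: [0.7, 1.7, 1.8]
grip_width: 91.8
finger_force: 1.3
```

Request:
{"op": "arm_command", "data": {"gripper": [91.8,91.8,91.8,91.8,91.8], "dp": [[-0.2,0,0],[-0.2,0,0],[-0.2,0,0],[-0.2,0,0],[-0.2,0,0]], "twist": [0,0,0,0,0]}}

```text
time: 9.0
tool_pos: [498.9, 105.5, 19.2]
tcp_rot: [-3.141, 0.0, 1.697]
contact_force: [-0.9, 3.0, 2.0]
grip_width: 91.7
finger_force: 1.6
```

Request:
{"op": "arm_command", "data": {"gripper": [91.8,91.8,91.8,91.8,91.8], "dp": [[-0.2,0,0],[-0.2,0,0],[-0.2,0,0],[-0.2,0,0],[-0.2,0,0]], "twist": [0,0,0,0,0]}}

```text
time: 9.62
tool_pos: [502.1, 80.6, 19.2]
tcp_rot: [-3.142, 0.0, 1.697]
contact_force: [-0.1, 3.4, 2.8]
grip_width: 91.3
finger_force: 1.6
```

Run:
```python
from h import *
im=snap('side','s3'); cv2.imwrite('pics/s3c.png',cv2.resize(cv2.cvtColor(im[150:330,180:440],cv2.COLOR_RGB2BGR),None,fx=3,fy=3))
```

```text
(no output)
```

View pics/s3c.png

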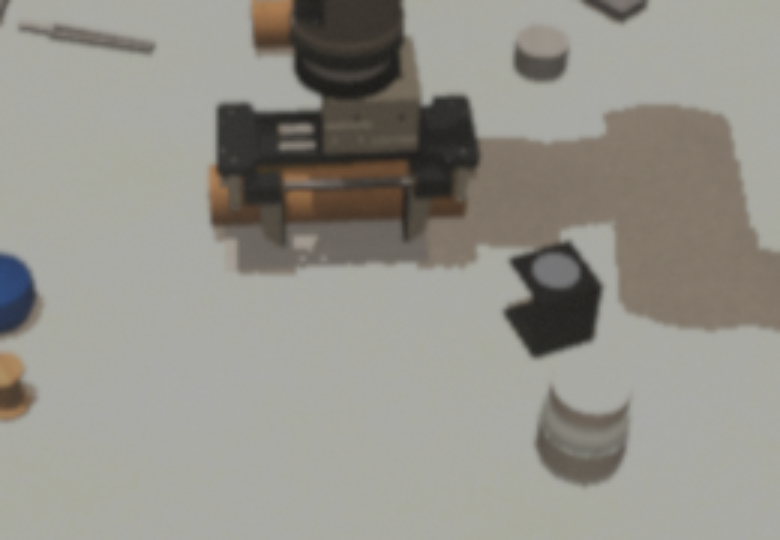

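The tube (210–467, 165–220) is on the slope, parallel to the cradle. Slow down for the crest.

Request:
{"op": "arm_command", "data": {"gripper": [91.8,91.8,91.8,91.8,91.8], "dp": [[-0.15,0,0],[-0.15,0,0],[-0.15,0,0],[-0.15,0,0],[-0.15,0,0]], "twist": [0,0,0,0,0]}}

```text
time: 10.3
tool_pos: [504.5, 62.2, 19.2]
tcp_rot: [-3.142, 0.0, 1.697]
contact_force: [0.1, 2.1, 2.1]
grip_width: 91.3
finger_force: 1.5
```

Request:
{"op": "arm_command", "data": {"gripper": [91.8,91.8,91.8,91.8,91.8], "dp": [[-0.1,0,0],[-0.1,0,0],[-0.1,0,0],[-0.1,0,0],[-0.1,0,0]], "twist": [0,0,0,0,0]}}

```text
time: 10.92
tool_pos: [506.0, 49.7, 19.2]
tcp_rot: [-3.142, 0.0, 1.697]
contact_force: [0.3, 0.5, -0.1]
grip_width: 92.0
finger_force: 0.0
```

Request:
{"op": "arm_command", "data": {"gripper": [91.8,91.8,91.8,91.8,91.8], "dp": [[0.5,0,0],[0.7,0,0],[0.8,0,0],[0,0,-1],[0,0,-1]], "twist": [0,0,0,0,0]}}

```text
time: 11.55
tool_pos: [499.0, 101.3, 69.5]
tcp_rot: [-3.141, -0.0, 1.699]
contact_force: [0.7, 0.7, 0.5]
grip_width: 91.7
finger_force: 0.0
```

Request:
{"op": "arm_command", "data": {"gripper": [91.8,91.8,91.8,91.8,91.8], "dp": [[0,0,-1],[0,0,-1],[1,0,-1],[1,0,-1],[1,0,-1]], "twist": [0,0,0,0,0]}}

```text
time: 12.18
tool_pos: [489.5, 176.0, 195.0]
tcp_rot: [-3.141, -0.0, 1.698]
contact_force: [-0.4, 0.4, -1.2]
grip_width: 92.0
finger_force: 0.0
```

Request:
{"op": "arm_command", "data": {"gripper": [91.8,91.8,91.8,91.8,91.8], "dp": [[1,0,-0.5],[1,0,0],[1,0,0],[1,0,0],[0,0,0]], "twist": [0,0,0,0,0]}}

```text
time: 12.8
tool_pos: [476.5, 275.5, 206.5]
tcp_rot: [-3.141, -0.0, 1.701]
contact_force: [0.6, -0.2, 0.1]
grip_width: 91.7
finger_force: 0.0
```

Run:
```python
from h import *
a=snap('top','t4')[150:310,170:400]; b=snap('side','s4')[140:330,180:440]
f=lambda i:cv2.cvtColor(cv2.resize(i,(780,int(780*i.shape[0]/i.shape[1])),interpolation=cv2.INTER_CUBIC),cv2.COLOR_RGB2BGR)
cv2.imwrite('pics/t4c.png',f(a)); cv2.imwrite('pics/s4c.png',f(b))
```

```text
(no output)
```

View pics/t4c.png

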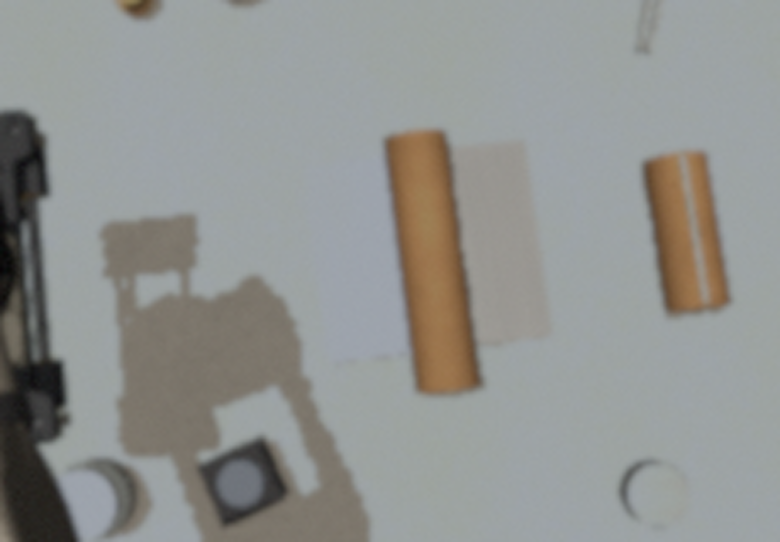

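The tube lies in the groove, with its ends at about (416,134) and (449,390). The cradle's right corners are (527,142) and (551,336), and its lower left is (335,361).

Run:
```python
from h import *
s=780/230
def q(x,y,z): return pix('top',170+(x+.5)/s-.5,150+(y+.5)/s-.5,z)
a,b=q(416,134,34),q(449,390,34); m=(a+b)/2; print(a,b,m,np.linalg.norm(a-b),np.arctan2(*(a-b)[1::-1]))
A,B,D=q(527,142,0),q(551,336,0),q(335,361,0); c=(A+D)/2; print(A,B,D,c,np.linalg.norm(A-B),np.linalg.norm(B-D))
for c in (c,np.array([527,7,0])):
  d=m-c; C,S=np.cos(.13),np.sin(.13); print(d[0]*C+d[1]*S,-d[0]*S+d[1]*C)
```

```text
[616.2  19.3  34. ] [417.5  -7.8  34. ] [516.85   5.75  34.  ] 200.53952228924857 0.13555017226923488
[617.1 -71.9   0. ] [460.9 -90.7   0. ] [438.3  80.6   0. ] [527.7    4.35   0.  ] 157.32730214428776 172.7844032313102
-10.5769587471379 2.7947170986244014
-10.226395899479694 0.0763341804464146
```

View pics/s4c.png

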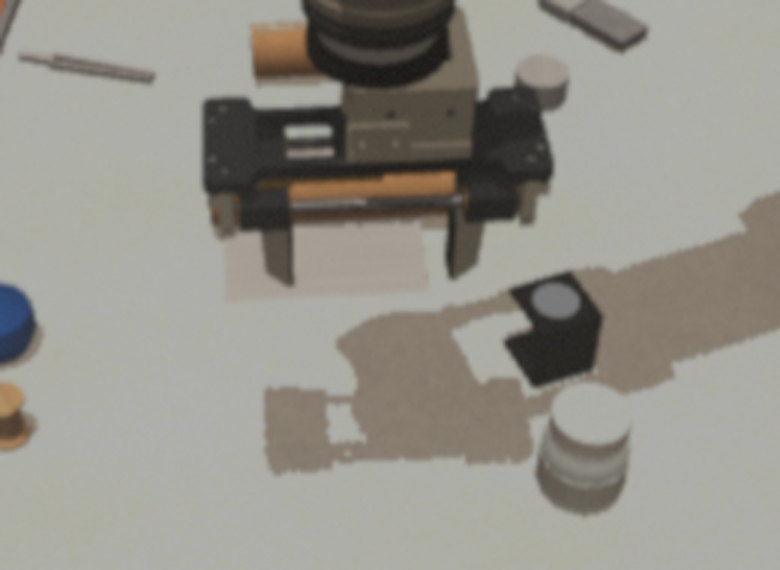

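The tube sits about 11 mm toward the near side, so roughly 32 mm sticks out at the near end and 9 mm at the far end. I'll centre it by pushing the near end with closed fingers.

Request:
{"op": "arm_command", "data": {"gripper": [0,0,0,0,0], "dp": [[-1,-0.5,0],[-1,-0.5,0],[-1,-0.5,0],[-1,-0.5,0],[-1,-0.5,0]], "twist": [0,0,0,0,0]}}

```text
time: 13.52
tool_pos: [430.9, 139.9, 206.8]
tcp_rot: [3.141, 0.0, 1.696]
contact_force: [0.0, -0.6, 0.3]
grip_width: 46.7
finger_force: 0.0
```

Request:
{"op": "arm_command", "data": {"gripper": [0,0,0,0,0], "dp": [[-1,-0.5,0],[-1,-0.5,0],[-1,-0.5,0],[-1,-0.5,0],[-1,-0.5,0]], "twist": [0,0,0,0,0]}}

```text
time: 14.15
tool_pos: [384.5, 8.2, 206.8]
tcp_rot: [3.141, 0.0, 1.696]
contact_force: [-0.5, -0.5, 0.5]
grip_width: 1.0
finger_force: 0.0
```

Request:
{"op": "arm_command", "data": {"gripper": [0,0,0,0,0], "dp": [[-0.9,-0.3,0],[0,0,1],[0,0,1],[0,0,1],[0,0,0]], "twist": [0,0,0,0,0]}}

```text
time: 14.78
tool_pos: [379.1, -14.0, 130.8]
tcp_rot: [-3.138, -0.001, 1.696]
contact_force: [0.1, -0.5, 0.4]
grip_width: 0.4
finger_force: 0.0
```

Request:
{"op": "arm_command", "data": {"gripper": [0,0,0,0,0], "dp": [[0,0,1],[0,0,1],[0,0,1],[0,0,1],[0,0,0.4]], "twist": [0,0,0,0,0]}}

```text
time: 15.4
tool_pos: [380.7, -14.1, 21.6]
tcp_rot: [-3.141, 0.0, 1.697]
contact_force: [-0.9, -0.9, 0.7]
grip_width: 0.3
finger_force: 0.0
```

Request:
{"op": "arm_command", "data": {"gripper": [0,0,0,0,0], "dp": [[0,0.1,0],[0,0.1,0],[0,0.1,0],[0,0.1,0],[0,0.1,0]], "twist": [0,0,0,0,0]}}

```text
time: 16.02
tool_pos: [393.3, -12.2, 21.9]
tcp_rot: [3.141, 0.0, 1.697]
contact_force: [0.2, 1.0, -0.2]
grip_width: 0.3
finger_force: 0.0
```

Run:
```python
from h import *
a=snap('top','t5')[150:310,230:400]
cv2.imwrite('pics/t5c.png',cv2.cvtColor(cv2.resize(a,None,fx=3.6,fy=3.6,interpolation=cv2.INTER_CUBIC),cv2.COLOR_RGB2BGR))
o=get_obs();print(o['tool_pos'],o['contact_force'])
```

```text
[393.58976422 -12.27476401  21.86577725] [-0.28304879 -0.33592532 -0.10739449]
```

Request:
{"op": "arm_command", "data": {"gripper": [0,0,0,0,0], "dp": [[0,0.05,0],[0,0.05,0],[0,0.05,0],[0,0.05,0],[0,0.05,0]], "twist": [0,0,0,0,0]}}

```text
time: 16.7
tool_pos: [398.6, -11.4, 21.6]
tcp_rot: [-3.14, -0.0, 1.697]
contact_force: [-3.1, -1.2, 2.6]
grip_width: 0.7
finger_force: 1.7
```

Request:
{"op": "arm_command", "data": {"gripper": [0,0,0,0,0], "dp": [[0,0.08,0],[0,0.08,0],[0,0.08,0],[0,0.08,0],[0,0.08,0]], "twist": [0,0,0,0,0]}}

```text
time: 17.32
tool_pos: [409.3, -10.2, 21.7]
tcp_rot: [3.142, 0.0, 1.697]
contact_force: [-2.5, -0.0, 1.7]
grip_width: 0.3
finger_force: 1.1
```

Request:
{"op": "arm_command", "data": {"gripper": [0,0,0,0,0], "dp": [[0,-0.2,0],[0,-0.4,0],[0,-0.4,0],[0,0,-1],[0,0,-1]], "twist": [0,0,0,0,0]}}

```text
time: 17.95
tool_pos: [383.3, -13.4, 72.2]
tcp_rot: [-3.141, -0.0, 1.697]
contact_force: [0.5, -0.3, -1.1]
grip_width: 0.4
finger_force: 0.0
```

Request:
{"op": "arm_command", "data": {"gripper": [0,0,0,0,0], "dp": [[0,0,-1],[0,0,-1],[0,0,-1],[0,0,-1],[0,0,-1]], "twist": [0,0,0,0,0]}}

```text
time: 18.58
tool_pos: [383.5, -13.4, 197.4]
tcp_rot: [-3.142, 0.0, 1.697]
contact_force: [0.1, 0.6, 0.5]
grip_width: 0.5
finger_force: 0.0
```

Request:
{"op": "arm_command", "data": {"gripper": [0,0,0,0,0], "dp": [[1,0,0],[1,0,0],[1,0,0],[1,0,0],[1,0,0]], "twist": [0,0,0,0,0]}}

```text
time: 19.2
tool_pos: [367.7, 111.2, 196.5]
tcp_rot: [-3.142, 0.0, 1.697]
contact_force: [-0.2, 0.3, 0.0]
grip_width: 0.2
finger_force: 0.0
```

Request:
{"op": "arm_command", "data": {"gripper": [0,0,0,0,0], "dp": [[1,0,0],[1,0,0],[1,0,0],[1,0,0],[1,0,0]], "twist": [0,0,0,0,0]}}

```text
time: 19.82
tool_pos: [352.1, 235.0, 196.5]
tcp_rot: [-3.141, 0.0, 1.697]
contact_force: [-0.1, -0.5, 0.9]
grip_width: 0.8
finger_force: 0.0
```

Run:
```python
from h import *
a=snap('top','t6')[150:310,170:400]
cv2.imwrite('pics/t6c.png',cv2.cvtColor(cv2.resize(a,(780,int(780*160/230)),interpolation=cv2.INTER_CUBIC),cv2.COLOR_RGB2BGR))
```

```text
(no output)
```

View pics/t6c.png

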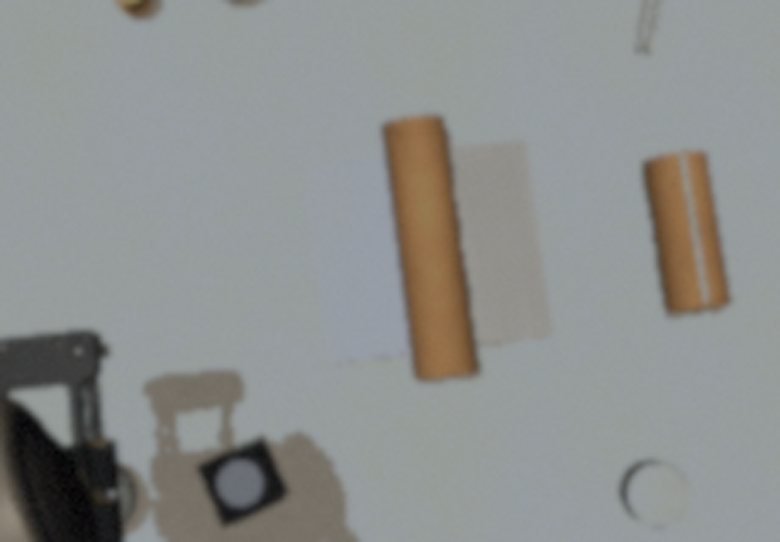

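The tube's ends are now at about (414,120) and (447,377). It has moved about 11 mm along the groove and lies centred, and the arm is clear.

```bash
python3 -c "
from plant import *
print(close_job())"
```

```text
the job is handed in; nothing more can be done
None
```

The long tube lies at rest in the cradle's V groove, centred to within a few mm by the top camera view, and the job is handed in at about 20 s of the 64 s allowed; no pass or fail result was returned.

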